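# Comb the stirring sticks into rows and lock them in

### The job

With the rake, comb the scattered stirring sticks in both bays of the tray into a neat row at the bay's front wall (the wall nearest you): lying flat on the floor, parallel to that wall and packed up against it. Then put the key on each of the two catch screws, also where a bay is empty, and turn it until the tab lies fully across the front of its bay. Keep the fingers off the sticks and catches, leave the jar, mug and cup where they are, and finish with rake and key standing upright on the worktop beside the tray.

Things in the scene. Friction and masses are not known exactly. Their poses are not given: they have to be found in the camera images.
- tray: fixed tray, grey floor, two bays side by side. Origin: centre of its underside; x points from the front wall (by the robot) to the back wall, y to the left bay. Bay: 262 mm long (inner faces at x = -131, +131 mm), 134 wide (centres at y = +71, -71 mm); floor top at 8, wall tops at 24 mm, walls 8 thick. Last 65 mm before the back wall start empty
- row_left (a point): middle of the left (+y) bay's front edge: on the floor at the inner face of its front wall; axes as the tray's
- row_right (a point): the same for the right (-y) bay
- rake: rake standing on its teeth, 96 mm tall, 160 g; origin: centre of its foot, z up. Two rows of four teeth, 32 mm overall in x, 70 mm in y, gaps 14 mm in y, 24 mm long; bar above them to z = 36 mm; upright wooden grip 16 mm thick in x, 34 wide in y, z = 36 to 96 mm. Same both ways round; drawn broadside along its x
- key: key for the catches, standing upright, 98 mm tall, 160 g; origin: centre of its foot, z up. Square steel foot 44 x 44 mm, 24 high, with a slot 11 mm wide, 14 deep right across its underside along x; neck 16 mm thick; flat wooden grip 16 mm thick in y, 34 wide in x, z = 40 to 98 mm. Same both ways round
- catch_left (a joint): angle of the captive screw at the front of the left bay's outer side wall; it carries a steel tab. 0 = parked (tab along the side wall, to the back), 1.35 = stop, tab straight across the front of the bay, over the stick ends. Closes CLOCKWISE seen from above; stays where left (friction 0.04 N m)
- catch_right (a joint): the same at the right bay's outer side wall; it closes COUNTERCLOCKWISE seen from above
- catch_left_head (a point): on the left screw's axis at the top of its head, 41 mm above the worktop. The head is a brass bar 28 mm long, 6 thick, 12 high, lying along the tab; the point's x points along bar and tab. Tab 26 mm wide, 40 from axis to tip, top at 29 mm, clear above flat sticks
- catch_right_head (a point): the same for the right screw
- honey_jar: bystander: jar with a grey lid, 66 x 72 x 102 mm, origin at its foot
- mug_a: bystander: white mug with dots, 82 x 114 x 91 mm, origin at its foot
- espresso_cup: bystander: small green and white cup, 64 x 89 x 48 mm, origin at its foot
- stick_1: a square wooden stick, 120 long (its own y) x 10 wide (x) x 9 high mm; origin at the centre of its underside. All six are alike; this one, if present (else None), starts in the left (+y) bay, loosely across it, turned up to about 20 degrees
- stick_2: a square wooden stick, 120 long (its own y) x 10 wide (x) x 9 high mm; origin at the centre of its underside. All six are alike; this one, if present (else None), starts in the left (+y) bay, loosely across it, turned up to about 20 degrees
- stick_3: a square wooden stick, 120 long (its own y) x 10 wide (x) x 9 high mm; origin at the centre of its underside. All six are alike; this one, if present (else None), starts in the left (+y) bay, loosely across it, turned up to about 20 degrees
- stick_4: a square wooden stick, 120 long (its own y) x 10 wide (x) x 9 high mm; origin at the centre of its underside. All six are alike; this one, if present (else None), starts in the right (-y) bay, loosely across it, turned up to about 20 degrees
- stick_5: a square wooden stick, 120 long (its own y) x 10 wide (x) x 9 high mm; origin at the centre of its underside. All six are alike; this one, if present (else None), starts in the right (-y) bay, loosely across it, turned up to about 20 degrees
- stick_6: a square wooden stick, 120 long (its own y) x 10 wide (x) x 9 high mm; origin at the centre of its underside. All six are alike; this one, if present (else None), starts in the right (-y) bay, loosely across it, turned up to about 20 degrees
Not all that is in view belongs to the job. Leave any pink or yellow look-alike of the rake alone.

How it is judged:
On the way, in this order (a step that is already met when the one before it is completed fails the run):
1. all sticks lie combed in rows at the front walls (x of each of stick_1, stick_2, stick_3, stick_4, stick_5, stick_6 in the frame of tray below -0.093 m and z of stick_1 in the frame of tray between 0.004 and 0.013 m and angle between the y axis of each of stick_1, stick_2, stick_3, stick_4, stick_5, stick_6 and the y axis of tray, either way round below 0.14 rad and z of stick_2 in the frame of tray between 0.004 and 0.013 m and z of stick_3 in the frame of tray between 0.004 and 0.013 m and z of stick_4 in the frame of tray between 0.004 and 0.013 m and z of stick_5 in the frame of tray between 0.004 and 0.013 m and z of stick_6 in the frame of tray between 0.004 and 0.013 m), for 0.2 s.
2. both catches are turned across (value of joint each of catch_left, catch_right above 1.2 rad), for 0.2 s.
At the end, for the whole second after the job is handed in: Every stick flat on a bay floor (within 5 mm), parallel to the front wall within 0.14 rad, its centre within 38 mm of that wall's inner face (three packed sticks reach 25 mm); both catches beyond 1.2 rad; rake and key upright within 0.1 rad, still, on the worktop (all of step 1 and all of step 2 and height (world z) of each of rake, key below 0.004 m and angle between each of rake, key's own z axis and vertical below 0.1 rad and linear speed of each of rake, key below 0.02 m/s); the robot touches nothing.
It fails at once if the fingers touch a stick (more than 1 N) (contact force between the fingers and stick_1 above 1 N or contact force between the fingers and stick_2 above 1 N or contact force between the fingers and stick_3 above 1 N or contact force between the fingers and stick_4 above 1 N or contact force between the fingers and stick_5 above 1 N or contact force between the fingers and stick_6 above 1 N).
It fails at once if the fingers touch a catch (more than 1 N) (contact force between the fingers and catch_left above 1 N or contact force between the fingers and catch_right above 1 N).
It fails at once if a bystander is moved more than 30 mm (distance of any of honey_jar, mug_a, espresso_cup from where it was at the start of the episode above 0.03 m).
Of stick_1, stick_2, stick_3, stick_4, stick_5, stick_6 only 3 to 6 are there at a start; the rules pass over those that are not, and their reading is None.
At some moment in a run one of stick_1, stick_2, stick_3, stick_4, stick_5, stick_6, key may be knocked a few centimetres aside while the robot is not near it.
It also fails if it takes over 200 s, if anything falls off the work surface, if the arm or the gripper's body presses on something with over 40 N, if the wrist force passes 120 N, or if a joint passes its speed limit or range.

### The arm

A 6-joint arm with a two-finger parallel gripper is mounted at the origin on a cart in front of the work surface, level with it; the furniture and walls round the work are solid. World frame = base frame: x ahead of the robot, y to its left, z up, the work surface at z = 0. Lengths are in m, angles in rad, forces in N, time in s.
With the tool pointing down it reaches from about 0.325 to 0.775 m from the base axis. Payload 5.5 kg.
Tool frame: the origin (TCP) lies at the very end of the fingers, on their centre line; the grasp point (between the pads) lies 19 mm behind it; z points along the fingers, y is the line along which they close (so a half turn about z gives the same grasp; the last joint's range is limited). The gripper opens to 88 mm and grips with 3 to 60 N. Pads are 20 mm wide; open, the fingers measure 115 mm over their backs; the gripper's body (75 mm by 178 mm) begins 61 mm behind the grasp point.
Start: joints at [-1.351, 0.091, 1.231, -0, 1.82, -0.057], TCP at [0.164, -0.577, 0.223] pointing down, gripper open.
Joint ranges: [-2.87, 2.87], [-0.86, 2.18], [0.17, 2.46], [-1.51, 4.65], [0.06, 2.69], [-2.65, 2.65]. Speed limits (rad/s): [2.57, 2.57, 3.01, 3.14, 3.14, 3.14].

### API

Orientations are given as a unit quaternion [w, x, y, z].
In Python, from bench import robot gives the robot as it stands.
- The arm moves only by the tool move_arm, never from a script. Its argument "steps" is a list of rows, each a list of 7 numbers: the shift along the world's x, y, z in units of 0.4 m (1.0 is 0.4 m), then the turn, a rotation vector about the world's x, y, z in units of 90 degrees (1.0 is 90 degrees), then the finger opening in mm, from 0 to 87.8. In form: [[tx, ty, tz, wx, wy, wz, hand], ...]. A call has 1 to 10 rows; each row is the pose to reach, as a shift and turn from the pose commanded when the call began; what a row does not reach only later rows make up. A row lasts 1/10 s, in which the tool goes at most 50 mm and 8.59 degrees, less where a joint would pass 70% of its speed; a pose out of reach is approached as far as the arm can. A call with a number of a shift or a turn outside -1 to 1 is refused whole. A call with a gripper value outside its range is refused whole. The fingers move at their own pace and stop on an object; "newtons" is the grip in N (left out, the last holds). Time passes only in rows, so rows that repeat a pose let the fingers close. It gives the time, the measured TCP pose, the force, the opening and the grip force at its end, in the units of the state.
- robot.state(): the state, without advancing time (a new reading comes with each control period).
- robot.capture(name): name is "side" or "top"; returns the picture (384x512x3 uint8, blue, green, red); there is no depth.
- robot.camera_info(name): a dict with "vfov" (degrees; the focal length in pixels is half the picture's height over the tangent of half this angle, whatever the lens; pixels are square), "cx", "cy" (the principal point, pixels), "R" (3x3) and "t" (3): a world point X has camera coordinates R X + t. Camera axes: x right, y down, z forward; pixel columns grow to the right and rows downward; lengths in m; the calibration is good to about 2 mm. A picture is of the moment at which its call begins. camera_info takes no time and is no camera call.
- robot.sign_off(): hands the job in; it is judged then, once.
The state is a dict: "time_s": time; "q": joint angles; "qvel": joint speeds; "joint_efforts": joint torques, N m; "tcp_pos": TCP position; "orientation": TCP orientation; "force": force on the tool from outside, world axes, zero at the start; "torque": the same for the moment, N m; "gripper_width": opening from 0.0 (shut) to 1.0 (fully open); "gripper_force": force on a finger pad.
Only numpy, scipy, OpenCV 4.12 (cv2) and the standard library are available. Lean on these libraries where they do the work, as an engineer would, in place of code of your own. Each camera call takes 0.05 s, during which the arm holds its last target. There are 200 camera calls.

## Working session

There is one attempt and no reset: what is moved stays moved. The work goes in short steps, Python scripts to look and compute and a tool call to move; the robot and the scene stay as the last step left them, time stands still between calls to the robot, and variables do not carry over. Pictures are saved under pics/ and viewed, at most 14 in all, crops included, and the job is handed in when it is done.

Besides the shell and the picture viewer there is one more tool, called after "Emit:" by a JSON object that holds its "fn" and its "kwargs", one argument or row to a line. move_arm: Moves the arm, as the interface text tells. Its arguments: {"type":"object","properties":{"steps":{"type":"array"},"newtons":{"type":"number"}},"required":["steps"]}

```bash
ls; mkdir -p pics; python3 - <<'E'
from bench import robot
import cv2
for n in("side","top"):
    im=robot.capture(n); cv2.imwrite(f"pics/{n}0.png",im)
    print(n,robot.camera_info(n))
print(robot.state())
E
```

```text
pics
side {'vfov': 46.88692059641625, 'cx': 251.58589688410422, 'cy': 193.67374298432557, 'R': array([[-0.99867621, -0.05017992,  0.01130455],
       [-0.04873752,  0.85285263, -0.51987215],
       [ 0.01644603, -0.5197349 , -0.85416928]]), 't': array([0.58901979, 0.06115593, 1.5546229 ])}
top {'vfov': 49.82019953736076, 'cx': 257.4204100636738, 'cy': 188.5644331287124, 'R': array([[ 0.01702033, -0.99980076,  0.01042784],
       [-0.99361715, -0.01807641, -0.11134721],
       [ 0.11151352, -0.00846611, -0.99372685]]), 't': array([-0.02747628,  0.61132021,  1.14724838])}
{'time_s': 0.1, 'q': array([-1.35069671e+00,  9.17448095e-02,  1.23169750e+00, -1.39740287e-05,
        1.81979487e+00, -5.67083483e-02]), 'qvel': array([-1.04386028e-03, -1.54737711e-03, -1.46476113e-03,  4.83969644e-05,
       -5.64549466e-04, -2.99192908e-04]), 'joint_efforts': array([ 2.45392373e-03, -4.47857058e+01, -4.07570851e+01,  6.98835868e-02,
        2.83807068e-02, -1.07866356e-04]), 'tcp_pos': array([ 0.16390663, -0.5769205 ,  0.22168154]), 'orientation': array([-8.18967991e-04,  9.90437350e-01,  1.37960788e-01, -7.38509658e-05]), 'force': array([ 0.15603512, -0.46893765,  0.20138033]), 'torque': array([-0.03916926,  0.01619106,  0.03094423]), 'gripper_force': 0.0, 'gripper_width': 0.9998474208399013}
```

View pics/top0.png

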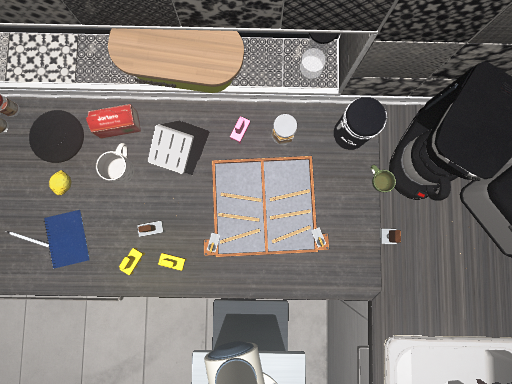

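View pics/side0.png

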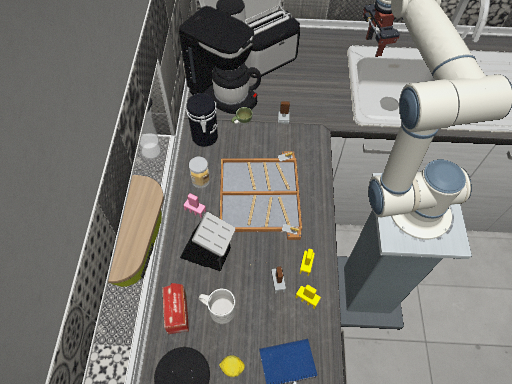

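The top view shows the tray at about (213–317, 157–255) with six sticks. The catches are near (213,243) and (320,238), and the two wooden-grip tools stand near (150,228) and (391,236). I'll zoom in.

```bash
python3 - <<'E'
import cv2,numpy as np
t=cv2.imread("pics/top0.png")
s=cv2.imread("pics/side0.png")
a=cv2.resize(t[145:265,200:335],None,fx=4.4,fy=4.4,interpolation=cv2.INTER_CUBIC)
b=cv2.resize(t[210:250,130:170],(260,260),interpolation=cv2.INTER_CUBIC)
c=cv2.resize(t[216:256,371:411],(260,260),interpolation=cv2.INTER_CUBIC)
cv2.imwrite("pics/z1.png",np.hstack([a[:520],np.vstack([b,c])])[:, :800] if a.shape[1]+260>800 else np.hstack([a[:520],np.vstack([b,c])]))
print(a.shape)
d=cv2.resize(s[145:245,210:310],(500,500),interpolation=cv2.INTER_CUBIC)
b=cv2.resize(s[255:295,260:300],(250,250),interpolation=cv2.INTER_CUBIC)
c=cv2.resize(s[90:130,265:305],(250,250),interpolation=cv2.INTER_CUBIC)
cv2.imwrite("pics/z2.png",np.hstack([d,np.vstack([b,c])]))
E
```

```text
(528, 594, 3)
```

View pics/z1.png

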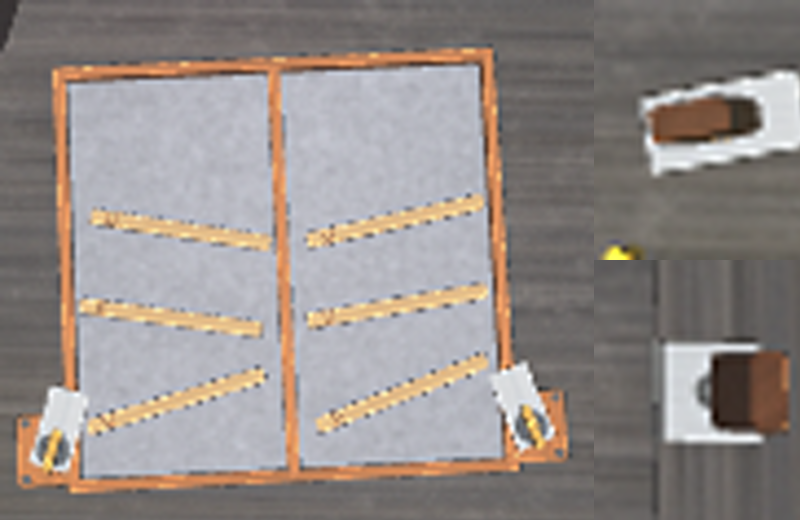

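View pics/z2.png

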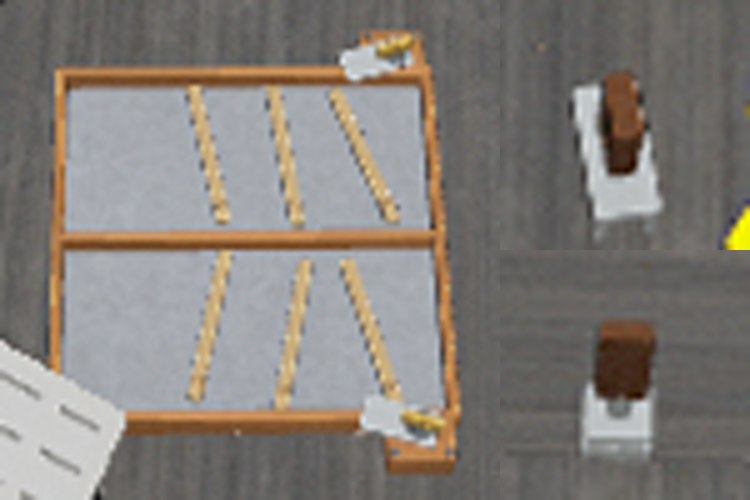

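The zoomed views show:
- **Rake:** near top px (150,228), with its bar roughly along world y.
- **Key:** near (391,236), square foot, slot roughly along world x.
- **Sticks and catches:** three sticks in each bay, and the tabs swung slightly in from the walls.

Next I'll fit the poses.

```bash
cat > geo.py <<'E'
import numpy as np
from scipy.optimize import least_squares
from bench import robot
C={n:robot.camera_info(n) for n in("side","top")}
def proj(n,X):
    c=C[n]; f=192/np.tan(np.radians(c["vfov"]/2)); p=np.atleast_2d(X)@c["R"].T+c["t"]
    return f*p[:,:2]/p[:,2:]+[c["cx"],c["cy"]]
def tri(pt,ps):
    r=least_squares(lambda X:np.r_[proj("top",X)[0]-pt,proj("side",X)[0]-ps],[.5,0,.03]); return r.x,np.abs(r.fun).max()
def plane(n,p,z):
    r=least_squares(lambda X:proj(n,[X[0],X[1],z])[0]-p,[.5,0]); return np.r_[r.x,z]
def pose(P,q):  # tray pts -> world, q=x,y,yaw,z0
    c,s=np.cos(q[2]),np.sin(q[2]); P=np.atleast_2d(P); return np.c_[q[0]+c*P[:,0]-s*P[:,1],q[1]+s*P[:,0]+c*P[:,1],q[3]+P[:,2]]
E
python3 - <<'E'
from geo import *
T=lambda u,v:np.array([200+u/4.4,145+v/4.4]); S=lambda u,v:np.array([210+u/5,145+v/5])
k=[[139,146,24],[139,-146,24],[-139,146,24],[-139,-146,24]]; k=np.array(k)/1e3
tp=np.array([T(55,68),T(492,48),T(72,490),T(520,467)])-.0
sp=np.array([S(57,70),S(428,68)]); 
f=lambda q:np.r_[(proj("top",pose(k,q))-tp).ravel(),(proj("side",pose(k[[1,3]],q))-sp).ravel()]
r=least_squares(f,[.5,0,0,0]); print("tray",r.x,r.fun.round(1)); q=r.x; q[3]=0
print("front left pred side z2",(proj("side",pose(k[2],q))[0]-[210,145])*5)
def loc(X): c,s=np.cos(q[2]),np.sin(q[2]); d=X[:2]-q[:2]; return np.r_[c*d[0]+s*d[1],-s*d[0]+c*d[1]]
for n,a,b in(("L",T(50,455),S(425,422)),("R",T(533,428),S(394,45))):
    X,e=tri(a,b);print(n,X,e,"tray",loc(X), "z41:",plane("top",a,.041),plane("side",b,.041))
B=lambda u,v:np.array([130+(u-594)/6.5,210+v/6.5]); D=lambda u,v:np.array([371+(u-594)/6.5,216+(v-260)/6.5])
B2=lambda u,v:np.array([260+(u-500)/6.25,255+v/6.25]); D2=lambda u,v:np.array([265+(u-500)/6.25,90+(v-250)/6.25])
print("rake top",tri(B(690,120),B2(622,105)),plane("top",B(690,120),.096))
print("key top",tri(D(771,391),D2(626,335)),plane("top",D(771,391),.098))
print("rake bar cor",[plane("top",B(*p),.036) for p in((641,103),(655,175),(795,70))])
print("key foot cor",[plane("top",D(*p),.024) for p in((665,343),(665,441))])
for n,v in dict(L1=(95,217,268,243),L2=(83,305,260,331),L3=(92,428,265,374),R1=(308,240,483,202),R2=(308,320,487,292),R3=(320,425,487,361)).items():
    A,Bb=[plane("top",T(*v[i:i+2]),.017) for i in(0,2)]; print(n,loc((A+Bb)/2).round(3),np.linalg.norm(A-Bb).round(3))
E
```

```text
tray [ 0.56521153 -0.03906756  0.06553686 -0.01279798] [ 0.2  0.2  0.1  0.2 -0.1  0.1 -0.2  0.3 -0.6 -0.  -0.3 -0.1]
front left pred side z2 [457.49356098 409.03736176]
L [0.43967293 0.11043435 0.02787836] 0.1430418537973992 tray [-0.11547823  0.15740248] z41: [0.44045283 0.10910251 0.041     ] [0.44044693 0.11715043 0.041     ]
R [ 0.4623102  -0.19983615  0.0293719 ] 0.06577695363495195 tray [-0.11320916 -0.15368444] z41: [ 0.46262423 -0.19794934  0.041     ] [ 0.46297622 -0.19115224  0.041     ]
rake top (array([0.49196393, 0.2857413 , 0.0849969 ]), np.float64(0.10314852391576323)) [0.49208988 0.28285843 0.096     ]
key top (array([ 0.48270839, -0.40143979,  0.08040737]), np.float64(0.28502643461433763)) [ 0.48320538 -0.39536763  0.098     ]
rake bar cor [array([0.49970918, 0.31999443, 0.036     ]), array([0.4688446 , 0.31243671, 0.036     ]), array([0.51512201, 0.25404331, 0.036     ])]
key foot cor [array([ 0.50362416, -0.37489737,  0.024     ]), array([ 0.46084593, -0.37418697,  0.024     ])]
L1 [0.027 0.067] 0.115
L2 [-0.031  0.076] 0.117
L3 [-0.085  0.074] 0.118
R1 [ 0.026 -0.074] 0.118
R2 [-0.03  -0.072] 0.119
R3 [-0.087 -0.073] 0.117
```

```bash
python3 - <<'E'
from geo import *
T=lambda u,v:np.array([200+u/4.4,145+v/4.4]); S=lambda u,v:np.array([210+u/5,145+v/5])
k=np.array([[139,146,24],[139,-146,24],[-139,146,24],[-139,-146,24]])/1e3
tp=np.array([T(55,68),T(492,48),T(72,490),T(520,467)])
sp=np.array([S(57,70),S(428,68),S(458,411)])
for n,kk,p in(("top",k,tp),("side",k[[1,3,2]],sp)):
    for z in (0,None):
        r=least_squares(lambda q:(proj(n,pose(kk,np.r_[q[:3],q[3] if z is None else 0]))-p).ravel(),[.5,0,0,0.]);print(n,z,r.x.round(4),r.fun.round(1))
for n in C: print(n,"cam pos",-C[n]["R"].T@C[n]["t"])
# initial robot pose check: shoulder base px
for n in C: print(n,proj(n,[[0.164,-.577,.223],[0,0,0]]).round(0))
E
```

```text
top 0 [ 0.5649 -0.0388  0.0674  0.    ] [-0.4 -0.4  0.5 -0.6 -0.6  0.5  0.5  0.5]
top None [ 0.5657 -0.0391  0.0674 -0.0123] [ 0.1  0.1  0.  -0.1 -0.1  0.  -0.   0. ]
side 0 [ 0.564  -0.0329  0.0692  0.    ] [-0.7 -0.6  0.3 -0.9  0.4  1.1]
side None [ 0.5628 -0.0497  0.0713 -0.0268] [ 0.2  0.1 -0.2 -0.3 -0.   0.2]
side cam pos [0.56565328 0.78539175 1.35304578]
top cam pos [ 0.4799522  -0.0067076   1.20840684]
side [[373.  46.]
 [419. 211.]]
top [[499. 378.]
 [248. 409.]]
```

Emit:
{"fn": "move_arm", "kwargs": {
  "steps": [
    [0.38,1,0,0,0,0.48,87.8],
    [0.38,1,0,0,0,0.48,87.8],
    [0.38,1,0,0,0,0.48,87.8],
    [0.38,1,0,0,0,0.48,87.8],
    [0.38,1,0,0,0,0.48,87.8],
    [0.38,1,0,0,0,0.48,87.8],
    [0.38,1,0,0,0,0.48,87.8],
    [0.38,1,0,0,0,0.48,87.8],
    [0.38,1,0,0,0,0.48,87.8]
  ]
}}

```text
time_s: 1.0
tcp_pos: [0.3164, -0.1744, 0.2226]
orientation: [0.0, 0.87, 0.494, 0.0]
force: [0.4, -0.3, -1.0]
gripper_width: 1.002
gripper_force: 0.0
```

Emit:
{"fn": "move_arm", "kwargs": {
  "steps": [
    [0.36,1,-0.1,0,0,0.49,87.8],
    [0.36,1,-0.1,0,0,0.49,87.8],
    [0.36,1,-0.1,0,0,0.49,87.8],
    [0.36,1,-0.1,0,0,0.49,87.8],
    [0.36,1,-0.1,0,0,0.49,87.8],
    [0.36,1,-0.1,0,0,0.49,87.8],
    [0.36,1,-0.1,0,0,0.49,87.8],
    [0.36,1,-0.1,0,0,0.49,87.8],
    [0.36,1,-0.1,0,0,0.49,87.8]
  ]
}}

```text
time_s: 1.9
tcp_pos: [0.4598, 0.2261, 0.181]
orientation: [-0.001, 0.62, 0.784, -0.001]
force: [0.1, -0.3, -0.1]
gripper_width: 1.0
gripper_force: 0.0
```

```bash
python3 - <<'E'
from geo import *
import cv2
s=robot.state(); print(s["time_s"],s["tcp_pos"],s["orientation"],s["q"],s["gripper_width"])
out=[]
for n in("top","side"):
    im=robot.capture(n); cv2.imwrite(f"pics/{n}1.png",im)
    p=proj(n,s["tcp_pos"])[0]; print(n,p)
    o=(p-[32,32]).round().astype(int); o=np.maximum(o,0);print(o); c=cv2.resize(im[o[1]:o[1]+64,o[0]:o[0]+64],(390,390),interpolation=cv2.INTER_CUBIC); out.append(c)
cv2.imwrite("pics/c1.png",np.hstack(out))
E
```

```text
1.9 [0.45977885 0.22609603 0.18103182] [-7.96564400e-04  6.20333054e-01  7.84337835e-01 -6.54651665e-04] [ 3.90106135e-01 -1.47982019e-01  1.53878929e+00  7.60851431e-04
  1.75270689e+00  1.57782099e-01] 0.9997567706556126
top [158.2752157  241.52221677]
[126 210]
side [292.96086577 240.8525217 ]
[261 209]
```

View pics/c1.png

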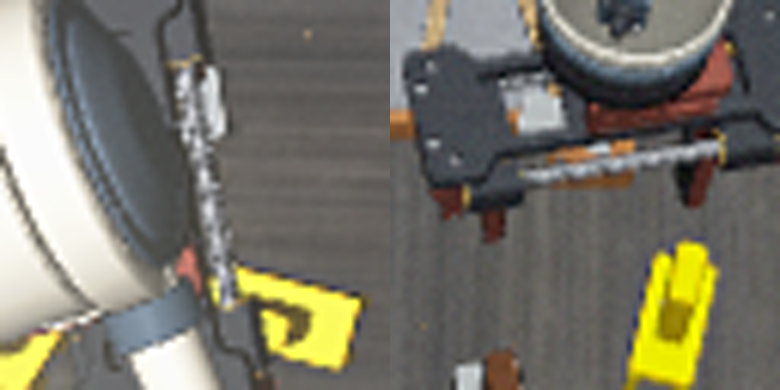

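The side crop has the finger tips at about (261+17, 209+39) and (261+51, 209+34) px. They lie roughly 2 px right and below the prediction. I'll check both cameras for lens distortion or scale error.

```bash
python3 - <<'E'
from geo import *
T=lambda u,v:np.array([200+u/4.4,145+v/4.4]); S=lambda u,v:np.array([210+u/5,145+v/5])
k=np.array([[139,146,24],[139,-146,24],[-139,146,24],[-139,-146,24]])/1e3
tp=np.array([T(55,68),T(492,48),T(72,490),T(520,467)])
sp=np.array([S(57,70),S(428,68),S(458,411)])
def dist(n,X,s,kk):
    c=np.array([C[n]["cx"],C[n]["cy"]]); d=proj(n,X)-c; return c+d*(1+s+kk*1e-6*(d**2).sum(1,keepdims=True))
for n,kk,p in(("top",k,tp),("side",k[[1,3,2]],sp)):
    for m in(0,1):
        r=least_squares(lambda q:(dist(n,pose(kk,np.r_[q[:3],0]),*((q[3],0) if m==0 else (0,q[3])))-p).ravel(),[.5,0,0,0.],x_scale=[.1,.1,.1,.1 if m else .01]);print(n,m,r.x.round(4),r.fun.round(2))
E
```

```text
top 0 [ 0.5643 -0.039   0.0674 -0.0103] [ 0.09  0.08  0.02 -0.11 -0.06  0.02 -0.04  0.01]
top 1 [ 0.5639 -0.0392  0.0673 -1.7244] [-0.1   0.05  0.25 -0.09  0.03  0.1  -0.18 -0.06]
side 0 [ 0.5624 -0.0335  0.0709 -0.0194] [ 0.26  0.03 -0.24 -0.32 -0.01  0.26]
side 1 [ 0.5616 -0.033   0.0726 -6.4326] [ 0.2   0.01 -0.2  -0.18  0.    0.16]
```

Emit:
{"fn": "move_arm", "kwargs": {
  "steps": [
    [0.08,0.155,-0.08,0,0,0,87.8],
    [0.08,0.155,-0.16,0,0,0,87.8],
    [0.08,0.155,-0.16,0,0,0,87.8],
    [0.08,0.155,-0.16,0,0,0,87.8]
  ]
}}

```text
time_s: 2.4
tcp_pos: [0.4912, 0.2837, 0.1174]
orientation: [-0.001, 0.621, 0.783, -0.002]
force: [1.0, -0.3, 1.1]
gripper_width: 0.997
gripper_force: 0.0
```

```bash
python3 - <<'E'
from geo import *
import cv2
s=robot.state(); print(s["time_s"],s["tcp_pos"],s["force"])
out=[]
for n in("top","side"):
    im=robot.capture(n); cv2.imwrite(f"pics/{n}2.png",im)
    p=proj(n,s["tcp_pos"])[0]; print(n,p)
    o=(p-[32,32]).round().astype(int); print(o); c=cv2.resize(im[o[1]:o[1]+64,o[0]:o[0]+64],(390,390),interpolation=cv2.INTER_CUBIC); out.append(c)
cv2.imwrite("pics/c2.png",np.hstack(out))
E
```

```text
2.4 [0.49117845 0.28369113 0.11744188] [ 0.95571324 -0.31615139  1.08408014]
top [142.30300019 228.67905471]
[110 197]
side [280.40340866 267.11493457]
[248 235]
```

View pics/c2.png

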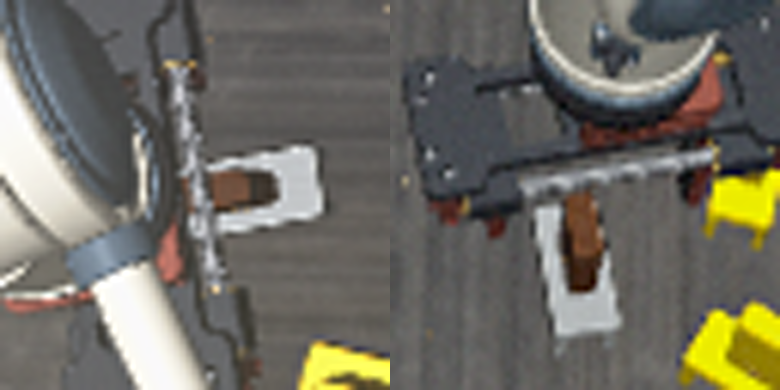

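The fingers straddle the grip to within a few mm, with the side-view finger midpoint at about crop (595,223) and the grip top at about (588,227). I'll descend and grip.

Emit:
{"fn": "move_arm", "kwargs": {
  "steps": [
    [0,0.005,-0.07,0,0,0,87.8],
    [0,0.005,-0.138,0,0,0,87.8],
    [0,0.005,-0.138,0,0,0,87.8],
    [0,0.005,-0.138,0,0,0,5],
    [0,0.005,-0.138,0,0,0,5],
    [0,0.005,-0.138,0,0,0,5],
    [0,0.005,-0.138,0,0,0,5],
    [0,0.005,-0.138,0,0,0,5],
    [0,0.005,-0.138,0,0,0,5],
    [0,0.005,-0.138,0,0,0,5]
  ],
  "newtons": 45
}}

```text
time_s: 3.5
tcp_pos: [0.4919, 0.2868, 0.0634]
orientation: [-0.0, 0.621, 0.784, -0.0]
force: [0.5, 1.2, -0.5]
gripper_width: 0.4
gripper_force: 0.0
```

Emit:
{"fn": "move_arm", "kwargs": {
  "steps": [
    [0,0,0,0,0,0,5],
    [0,0,0,0,0,0,5],
    [0,0,0,0,0,0,5],
    [0,0,0,0,0,0,5],
    [0,0,0,0,0,0,5]
  ]
}}

```text
time_s: 4.0
tcp_pos: [0.4919, 0.2868, 0.0633]
orientation: [-0.0, 0.621, 0.783, -0.0]
force: [0.8, 0.5, -0.3]
gripper_width: 0.177
gripper_force: 45.0
```

```bash
python3 - <<'E'
from geo import *
s=robot.state(); print(s)
for q in((.5643,-.039,.067),):
    for P in([.1,.071,0],[-.085,.071,0],[.1,-.071,0],[-.085,-.071,0]): print(P,pose(P,np.r_[q,0]))
E
```

```text
{'time_s': 4.0, 'q': array([4.68083053e-01, 3.70654129e-02, 1.56960160e+00, 2.28766694e-05,
       1.53504370e+00, 2.38438606e-01]), 'qvel': array([-0.00181008,  0.00056544, -0.00010598,  0.00019514, -0.00102808,
       -0.00082306]), 'joint_efforts': array([ 4.77531762e-02, -4.18197513e+01, -4.00928199e+01,  7.08995364e-02,
        1.14396284e-01, -7.18881871e-03]), 'tcp_pos': array([0.4919447 , 0.28681289, 0.06333294]), 'orientation': array([-3.51010633e-05,  6.21437638e-01,  7.83463629e-01, -4.88125604e-05]), 'force': array([ 0.82015452,  0.46637111, -0.29879182]), 'torque': array([ 0.01231328, -0.12417381, -0.01153642]), 'gripper_force': 44.99973177909851, 'gripper_width': 0.1765721539605785}
[0.1, 0.071, 0] [[0.65932219 0.03853569 0.        ]]
[-0.085, 0.071, 0] [[0.47473727 0.02614996 0.        ]]
[0.1, -0.071, 0] [[ 0.66882908 -0.10314571  0.        ]]
[-0.085, -0.071, 0] [[ 0.48424415 -0.11553144  0.        ]]
```

Emit:
{"fn": "move_arm", "kwargs": {
  "steps": [
    [0,0,0.12,0,0,0,5],
    [0,0,0.24,0,0,0,5],
    [0,-0.1,0.25,0,0,0,5],
    [0,-0.2,0.25,0,0,-0.05,5],
    [0.03,-0.3,0.25,0,0,-0.1,5],
    [0.03,-0.4,0.25,0,0,-0.104,5],
    [0.03,-0.5,0.25,0,0,-0.104,5],
    [0.03,-0.6,0.25,0,0,-0.104,5],
    [0.03,-0.62,0.25,0,0,-0.104,5],
    [0.03,-0.62,0.25,0,0,-0.104,5]
  ]
}}

```text
time_s: 5.0
tcp_pos: [0.5039, 0.0378, 0.1633]
orientation: [-0.0, 0.684, 0.729, 0.0]
force: [-0.6, 0.5, -0.9]
gripper_width: 0.177
gripper_force: 45.0
```

Emit:
{"fn": "move_arm", "kwargs": {
  "steps": [
    [0.1,0,0,0,0,0,5],
    [0.2,0,0,0,0,0,5],
    [0.3,0,0,0,0,0,5],
    [0.38,0,0,0,0,0,5],
    [0.39,0,0,0,0,0,5],
    [0.39,0,0,0,0,0,5]
  ]
}}

```text
time_s: 5.6
tcp_pos: [0.66, 0.0405, 0.162]
orientation: [-0.001, 0.683, 0.731, -0.001]
force: [-0.1, -0.5, -0.9]
gripper_width: 0.183
gripper_force: 45.0
```

```bash
python3 - <<'E'
from geo import *
import cv2
s=robot.state(); print(s["time_s"],s["tcp_pos"],s["force"],s["q"][0]-s["q"][5])
out=[]
for n,f in(("top",32),("side",32)):
    im=robot.capture(n); cv2.imwrite(f"pics/{n}3.png",im)
    p=proj(n,s["tcp_pos"]-[0,0,.04])[0]; print(n,p)
    o=(p-[40,40]).round().astype(int); print(o); c=cv2.resize(im[o[1]:o[1]+80,o[0]:o[0]+80],(400,400),interpolation=cv2.INTER_CUBIC); out.append(c)
cv2.imwrite("pics/c3.png",np.hstack(out))
E
```

```text
5.6 [0.65995847 0.0405354  0.16195562] [-0.10975673 -0.49120845 -0.90217576] 0.06793619008156991
top [236.54779834 166.47373317]
[197 126]
side [229.84472135 193.72311063]
[190 154]
```

View pics/c3.png

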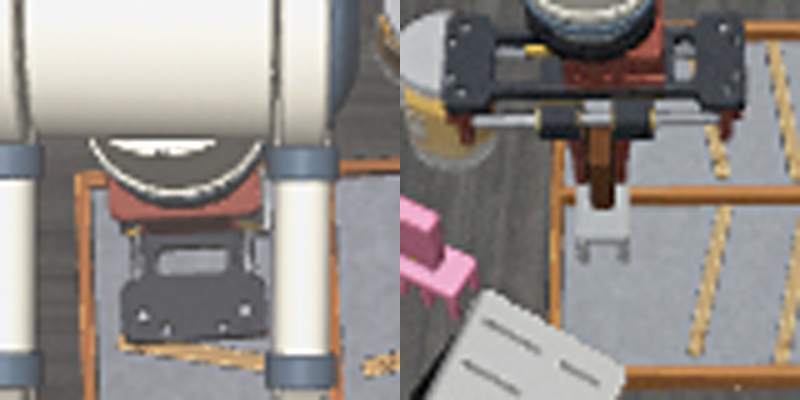

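Emit:
{"fn": "move_arm", "kwargs": {
  "steps": [
    [0,-0.004,-0.1,0,0,0,5],
    [0,-0.004,-0.18,0,0,0,5],
    [0,-0.004,-0.215,0,0,0,5],
    [0,-0.004,-0.222,0,0,0,5],
    [0,-0.004,-0.222,0,0,0,5],
    [0,-0.004,-0.222,0,0,0,5]
  ]
}}

```text
time_s: 6.3
tcp_pos: [0.661, 0.0373, 0.0774]
orientation: [0.001, 0.683, 0.73, 0.001]
force: [-0.4, -0.1, -0.5]
gripper_width: 0.181
gripper_force: 45.0
```

Emit:
{"fn": "move_arm", "kwargs": {
  "steps": [
    [0,0,-0.001,0,0,0,5],
    [0,0,-0.002,0,0,0,5],
    [0,0,-0.003,0,0,0,5],
    [0,0,-0.003,0,0,0,5]
  ]
}}

```text
time_s: 6.7
tcp_pos: [0.66, 0.0372, 0.0735]
orientation: [0.0, 0.683, 0.73, 0.0]
force: [0.1, 0.1, -2.0]
gripper_width: 0.182
gripper_force: 45.0
```

Emit:
{"fn": "move_arm", "kwargs": {
  "steps": [
    [-0.02,-0.001,-0.001,0,0,0,5],
    [-0.04,-0.003,-0.001,0,0,0,5],
    [-0.06,-0.004,-0.001,0,0,0,5],
    [-0.08,-0.005,-0.001,0,0,0,5],
    [-0.1,-0.007,-0.001,0,0,0,5],
    [-0.12,-0.008,-0.001,0,0,0,5],
    [-0.14,-0.009,-0.001,0,0,0,5],
    [-0.16,-0.011,-0.001,0,0,0,5],
    [-0.18,-0.012,-0.001,0,0,0,5],
    [-0.2,-0.013,-0.001,0,0,0,5]
  ]
}}

```text
time_s: 7.7
tcp_pos: [0.5793, 0.032, 0.073]
orientation: [0.0, 0.683, 0.73, 0.0]
force: [0.3, -0.3, -1.3]
gripper_width: 0.181
gripper_force: 45.0
```

Emit:
{"fn": "move_arm", "kwargs": {
  "steps": [
    [-0.02,-0.001,0,0,0,0,5],
    [-0.04,-0.003,0,0,0,0,5],
    [-0.06,-0.004,0,0,0,0,5],
    [-0.08,-0.005,0,0,0,0,5],
    [-0.1,-0.007,0,0,0,0,5],
    [-0.12,-0.008,0,0,0,0,5],
    [-0.14,-0.009,0,0,0,0,5],
    [-0.16,-0.011,0,0,0,0,5],
    [-0.18,-0.012,0,0,0,0,5],
    [-0.2,-0.013,0,0,0,0,5]
  ]
}}

```text
time_s: 8.7
tcp_pos: [0.4993, 0.0268, 0.073]
orientation: [0.0, 0.683, 0.73, 0.0]
force: [1.0, -0.4, -2.2]
gripper_width: 0.184
gripper_force: 45.0
```

```bash
python3 - <<'E'
from geo import *
import cv2
s=robot.state(); print(s["time_s"],s["tcp_pos"],s["force"],s["q"][0]-s["q"][5])
im=robot.capture("side"); cv2.imwrite("pics/side4.png",im)
cv2.imwrite("pics/c4.png",cv2.resize(im[140:250,200:320],None,fx=5,fy=5,interpolation=cv2.INTER_CUBIC))
E
```

```text
8.7 [0.49933205 0.02678607 0.07303969] [ 0.98267726 -0.38334529 -2.15524095] 0.06630793305028426
```

View pics/c4.png

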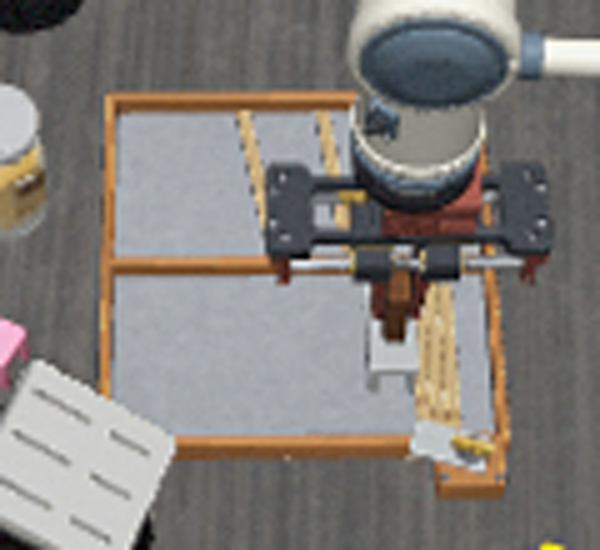

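The three sticks are bunched parallel in front of the rake in the left bay, at about crop (440,360). I'll push the remaining 24 mm gently.

Emit:
{"fn": "move_arm", "kwargs": {
  "steps": [
    [-0.015,-0.001,0,0,0,0,5],
    [-0.03,-0.002,0,0,0,0,5],
    [-0.042,-0.003,0,0,0,0,5],
    [-0.05,-0.003,0,0,0,0,5],
    [-0.054,-0.003,0,0,0,0,5],
    [-0.056,-0.004,0,0,0,0,5],
    [-0.056,-0.004,0,0,0,0,5]
  ]
}}

```text
time_s: 9.45
tcp_pos: [0.4775, 0.0252, 0.073]
orientation: [-0.0, 0.683, 0.73, -0.0]
force: [0.2, 0.2, -1.8]
gripper_width: 0.181
gripper_force: 45.0
```

Emit:
{"fn": "move_arm", "kwargs": {
  "steps": [
    [-0.0015,0,0,0,0,0,5],
    [-0.003,0,0,0,0,0,5],
    [-0.0045,0,0,0,0,0,5],
    [-0.006,0,0,0,0,0,5],
    [-0.006,0,0,0,0,0,5]
  ]
}}

```text
time_s: 9.95
tcp_pos: [0.4758, 0.0252, 0.0733]
orientation: [0.001, 0.683, 0.73, 0.001]
force: [2.3, 0.1, -1.6]
gripper_width: 0.18
gripper_force: 45.0
```

Emit:
{"fn": "move_arm", "kwargs": {
  "steps": [
    [-0.0025,0,0,0,0,0,5],
    [-0.005,0,0,0,0,0,5],
    [-0.0075,0,0,0,0,0,5],
    [-0.0075,0,0,0,0,0,5]
  ]
}}

```text
time_s: 10.35
tcp_pos: [0.4752, 0.0252, 0.0745]
orientation: [0.003, 0.683, 0.73, 0.003]
force: [9.9, 0.1, -3.6]
gripper_width: 0.18
gripper_force: 45.0
```

Emit:
{"fn": "move_arm", "kwargs": {
  "steps": [
    [0.02,0.001,0,0,0,0,5],
    [0.04,0.002,0,0,0,0,5],
    [0.04,0.002,0.1,0,0,0,5],
    [0.04,0.002,0.18,0,0,0,5],
    [0.12,-0.08,0.18,0,0,0,5],
    [0.2,-0.16,0.18,0,0,0,5],
    [0.3,-0.25,0.18,0,0,0,5],
    [0.4,-0.32,0.18,0,0,0,5],
    [0.465,-0.324,0.18,0,0,0,5],
    [0.465,-0.324,0.18,0,0,0,5]
  ]
}}

```text
time_s: 11.35
tcp_pos: [0.6596, -0.1055, 0.1411]
orientation: [-0.002, 0.684, 0.73, -0.001]
force: [-0.6, -0.2, -1.8]
gripper_width: 0.181
gripper_force: 45.0
```

```bash
python3 - <<'E'
from geo import *
import cv2
s=robot.state(); print(s["time_s"],s["tcp_pos"],s["force"],s["q"][0]-s["q"][5])
im=robot.capture("side"); cv2.imwrite("pics/side5.png",im)
cv2.imwrite("pics/c5.png",cv2.resize(im[120:250,180:320],None,fx=4.5,fy=4.5,interpolation=cv2.INTER_CUBIC))
E
```

```text
11.35 [ 0.65958636 -0.10551463  0.14107194] [-0.59999664 -0.1570345  -1.75956251] 0.06482296961758255
```

View pics/c5.png

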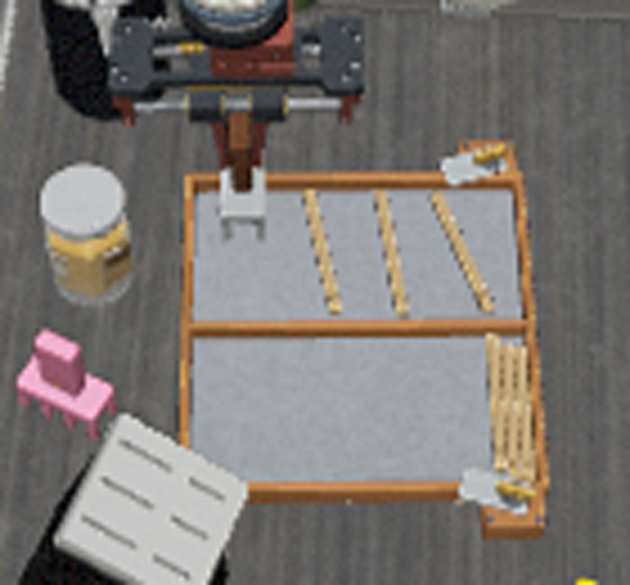

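The left bay's three sticks are packed at the front wall, at about crop (512,410). The rake is over the empty part of the right bay.

Emit:
{"fn": "move_arm", "kwargs": {
  "steps": [
    [0,0,-0.08,0,0,0,5],
    [0,0,-0.14,0,0,0,5],
    [0,0,-0.165,0,0,0,5],
    [0,0,-0.172,0,0,0,5],
    [0,0,-0.172,0,0,0,5],
    [0,0,-0.172,0,0,0,5]
  ]
}}

```text
time_s: 12.0
tcp_pos: [0.6588, -0.1044, 0.0784]
orientation: [0.001, 0.683, 0.73, 0.001]
force: [0.6, -0.1, -1.0]
gripper_width: 0.18
gripper_force: 45.0
```

Emit:
{"fn": "move_arm", "kwargs": {
  "steps": [
    [-0.02,-0.001,0,0,0,0,5],
    [-0.04,-0.003,0,0,0,0,5],
    [-0.06,-0.004,0,0,0,0,5],
    [-0.08,-0.005,0,0,0,0,5],
    [-0.1,-0.007,0,0,0,0,5],
    [-0.12,-0.008,0,0,0,0,5],
    [-0.14,-0.009,0,0,0,0,5],
    [-0.16,-0.011,0,0,0,0,5],
    [-0.18,-0.012,0,0,0,0,5],
    [-0.2,-0.013,0,0,0,0,5]
  ]
}}

```text
time_s: 13.0
tcp_pos: [0.5775, -0.1096, 0.0762]
orientation: [-0.0, 0.683, 0.73, -0.0]
force: [-0.1, 0.5, -0.6]
gripper_width: 0.179
gripper_force: 45.0
```

Emit:
{"fn": "move_arm", "kwargs": {
  "steps": [
    [-0.02,-0.001,0,0,0,0,5],
    [-0.04,-0.003,0,0,0,0,5],
    [-0.06,-0.004,0,0,0,0,5],
    [-0.08,-0.005,0,0,0,0,5],
    [-0.1,-0.007,0,0,0,0,5],
    [-0.12,-0.008,0,0,0,0,5],
    [-0.14,-0.009,0,0,0,0,5],
    [-0.16,-0.011,0,0,0,0,5],
    [-0.175,-0.012,0,0,0,0,5],
    [-0.175,-0.012,0,0,0,0,5]
  ]
}}

```text
time_s: 14.0
tcp_pos: [0.5075, -0.1145, 0.0763]
orientation: [-0.0, 0.683, 0.73, -0.0]
force: [-0.3, -0.3, -2.1]
gripper_width: 0.18
gripper_force: 45.0
```

Emit:
{"fn": "move_arm", "kwargs": {
  "steps": [
    [0,0,-0.002,0,0,0,5],
    [0,0,-0.004,0,0,0,5],
    [0,0,-0.007,0,0,0,5],
    [0,0,-0.007,0,0,0,5]
  ]
}}

```text
time_s: 14.4
tcp_pos: [0.5082, -0.1143, 0.073]
orientation: [-0.0, 0.683, 0.73, -0.0]
force: [0.5, 0.3, -1.2]
gripper_width: 0.178
gripper_force: 45.0
```

```bash
python3 - <<'E'
from geo import *
import cv2
s=robot.state(); print(s["time_s"],s["tcp_pos"],s["force"],s["q"][0]-s["q"][5])
im=robot.capture("side"); cv2.imwrite("pics/side6.png",im)
cv2.imwrite("pics/c6.png",cv2.resize(im[120:230,200:320],None,fx=5,fy=5,interpolation=cv2.INTER_CUBIC))
E
```

```text
14.4 [ 0.50815575 -0.11429396  0.07303561] [ 0.49290619  0.34536094 -1.19377359] 0.06643563449986423
```

View pics/c6.png

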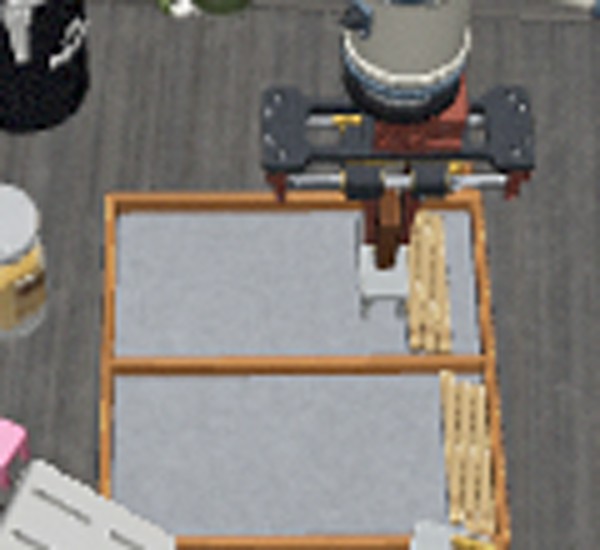

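Emit:
{"fn": "move_arm", "kwargs": {
  "steps": [
    [-0.015,-0.001,0,0,0,0,5],
    [-0.03,-0.002,0,0,0,0,5],
    [-0.042,-0.003,0,0,0,0,5],
    [-0.05,-0.003,0,0,0,0,5],
    [-0.054,-0.003,0,0,0,0,5],
    [-0.056,-0.004,0,0,0,0,5],
    [-0.058,-0.004,0,0,0,0,5],
    [-0.06,-0.004,0,0,0,0,5]
  ]
}}

```text
time_s: 15.25
tcp_pos: [0.4851, -0.116, 0.0738]
orientation: [0.001, 0.683, 0.73, 0.001]
force: [4.3, -0.6, -1.9]
gripper_width: 0.18
gripper_force: 45.0
```

Emit:
{"fn": "move_arm", "kwargs": {
  "steps": [
    [-0.0025,0,0,0,0,0,5],
    [-0.005,0,0,0,0,0,5],
    [-0.0075,0,0,0,0,0,5],
    [-0.0075,0,0,0,0,0,5]
  ]
}}

```text
time_s: 15.65
tcp_pos: [0.4845, -0.1161, 0.075]
orientation: [0.003, 0.683, 0.73, 0.003]
force: [10.3, 0.9, -3.0]
gripper_width: 0.182
gripper_force: 45.0
```

Emit:
{"fn": "move_arm", "kwargs": {
  "steps": [
    [0.02,0.001,0,0,0,0,5],
    [0.04,0.002,0,0,0,0,5],
    [0.04,0.002,0.1,0,0,0,5],
    [0.04,0.002,0.2,0,0,0,5],
    [0.03,0.12,0.2,0,0,0,5],
    [0.03,0.24,0.2,0,0,0,5],
    [0.03,0.36,0.2,0,0,0,5],
    [0.03,0.48,0.2,0,0,0,5],
    [0.03,0.6,0.2,0,0,0,5],
    [0.03,0.72,0.2,0,0,0,5]
  ]
}}

```text
time_s: 16.65
tcp_pos: [0.4926, 0.1739, 0.153]
orientation: [-0.0, 0.683, 0.73, -0.001]
force: [0.4, 0.6, -1.4]
gripper_width: 0.185
gripper_force: 45.0
```

```bash
python3 - <<'E'
from geo import *
import cv2
s=robot.state(); print(s["time_s"],s["tcp_pos"],s["orientation"])
im=robot.capture("side"); cv2.imwrite("pics/side7.png",im)
t=robot.capture("top"); cv2.imwrite("pics/top7.png",t)
cv2.imwrite("pics/c7.png",np.hstack([cv2.resize(im[90:240,195:320],(400,480),interpolation=cv2.INTER_CUBIC),cv2.resize(t[145:265,310:410],(400,480),interpolation=cv2.INTER_CUBIC)]))
E
```

```text
16.65 [0.49264158 0.17390527 0.1529686 ] [-2.21700811e-04  6.83306662e-01  7.30130981e-01 -8.41156795e-04]
```

View pics/c7.png

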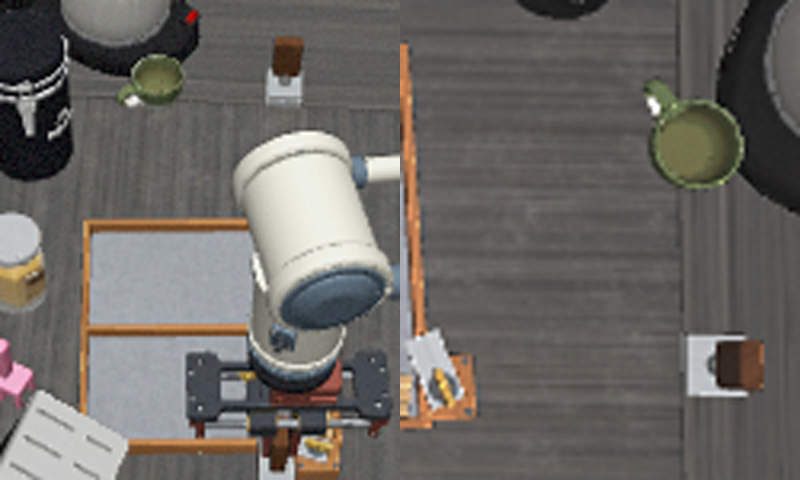

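Emit:
{"fn": "move_arm", "kwargs": {
  "steps": [
    [0,0.12,0,0,0,0,5],
    [0,0.24,0,0,0,0,5],
    [0,0.28,-0.06,0,0,0,5],
    [0,0.28,-0.14,0,0,0,5],
    [0,0.28,-0.19,0,0,0,5],
    [0,0.28,-0.21,0,0,0,5],
    [0,0.28,-0.216,0,0,0,5],
    [0,0.28,-0.22,0,0,0,5],
    [0,0.28,-0.22,0,0,0,5],
    [0,0.28,-0.22,0,0,0,5]
  ]
}}

```text
time_s: 17.75
tcp_pos: [0.4939, 0.2841, 0.0668]
orientation: [0.0, 0.683, 0.73, 0.001]
force: [0.5, 0.3, -1.2]
gripper_width: 0.18
gripper_force: 45.0
```

Emit:
{"fn": "move_arm", "kwargs": {
  "steps": [
    [0,0,-0.003,0,0,0,5],
    [0,0,-0.006,0,0,0,5],
    [0,0,-0.008,0,0,0,5],
    [0,0,-0.008,0,0,0,5],
    [0,0,-0.008,0,0,0,5]
  ]
}}

```text
time_s: 18.25
tcp_pos: [0.4934, 0.2841, 0.0633]
orientation: [0.0, 0.683, 0.73, 0.0]
force: [-1.2, -1.9, 5.0]
gripper_width: 0.178
gripper_force: 45.0
```

Emit:
{"fn": "move_arm", "kwargs": {
  "steps": [
    [0,0,0,0,0,0,60],
    [0,0,0,0,0,0,60],
    [0,0,0,0,0,0,60],
    [0,0,0,0,0,0,60],
    [0,0,0,0,0,0,60],
    [0,0,0,0,0,0,60],
    [0,0,0.1,0,0,0,80],
    [0,0,0.22,0,0,0,80],
    [0,0,0.3,0,0,0,80]
  ]
}}

```text
time_s: 19.15
tcp_pos: [0.4936, 0.2842, 0.1857]
orientation: [0.001, 0.683, 0.73, 0.001]
force: [0.8, -0.3, 1.6]
gripper_width: 0.899
gripper_force: 0.0
```

```bash
python3 - <<'E'
from geo import *
import cv2
s=robot.state(); print(s["time_s"],s["tcp_pos"],s["q"])
im=robot.capture("side"); cv2.imwrite("pics/side8.png",im)
t=robot.capture("top"); cv2.imwrite("pics/top8.png",t)
# refined crops for heads, key
c=[cv2.resize(im[150:182,270:302],(260,260),interpolation=cv2.INTER_CUBIC),cv2.resize(im[215:247,280:312],(260,260),interpolation=cv2.INTER_CUBIC),cv2.resize(im[92:124,268:300],(260,260),interpolation=cv2.INTER_CUBIC)]
d=[cv2.resize(t[222:254,306:338],(260,260),interpolation=cv2.INTER_CUBIC),cv2.resize(t[228:260,198:230],(260,260),interpolation=cv2.INTER_CUBIC),cv2.resize(t[222:254,378:410],(260,260),interpolation=cv2.INTER_CUBIC)]
cv2.imwrite("pics/c8.png",np.vstack([np.hstack(c),np.hstack(d)]))
E
```

```text
19.15 [0.49358321 0.28424996 0.18570237] [4.62760960e-01 1.74976561e-03 1.38800273e+00 2.29768238e-05
 1.74871058e+00 3.96457207e-01]
```

View pics/c8.png

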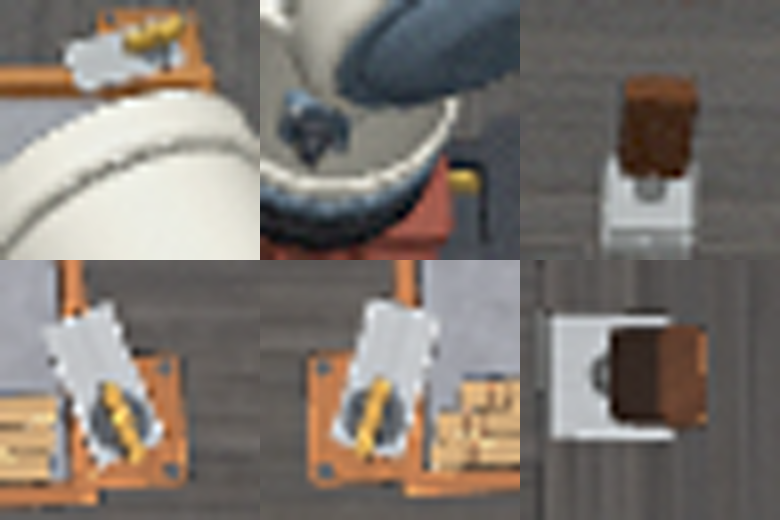

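```bash
python3 - <<'E'
from geo import *
def pc(o,u,v,z,s=0.0):
    p=np.array(o)+(np.array([u,v])+.5)/8.125-.5; c=np.array([C["top"]["cx"],C["top"]["cy"]])
    return plane("top",c+(p-c)/(1-s),z).round(4)
for s in(0,.01):
    print(s,"key top",pc((378,222),164,116,.098,s),"foot left mid",pc((378,222),32,116,.024,s))
    print("R head",pc((306,222),123.5,162,.041,s),"L head",pc((198,228),113,160,.041,s))
    # collar/tab edges
    print("R tab corners",[pc((306,222),*p,.029,s) for p in((45,75),(108,42),(160,178),(97,206))])
    print("L tab corners",[pc((198,228),*p,.029,s) for p in((108,40),(178,58),(145,198),(72,180))])
E
```

```text
0 key top [ 0.484  -0.3941  0.098 ] foot left mid [ 0.4835 -0.3734  0.024 ]
R head [ 0.4648 -0.1969  0.041 ] L head [0.4437 0.1089 0.041 ]
R tab corners [array([ 0.4943, -0.1714,  0.029 ]), array([ 0.5062, -0.1934,  0.029 ]), array([ 0.4593, -0.2116,  0.029 ]), array([ 0.4492, -0.1896,  0.029 ])]
L tab corners [array([0.4847, 0.113 , 0.029 ]), array([0.4789, 0.0885, 0.029 ]), array([0.4304, 0.0986, 0.029 ]), array([0.4362, 0.1241, 0.029 ])]
0.01 key top [ 0.4828 -0.3979  0.098 ] foot left mid [ 0.4822 -0.3769  0.024 ]
R head [ 0.4633 -0.1987  0.041 ] L head [0.442  0.1101 0.041 ]
R tab corners [array([ 0.4932, -0.1729,  0.029 ]), array([ 0.5051, -0.1952,  0.029 ]), array([ 0.4578, -0.2135,  0.029 ]), array([ 0.4476, -0.1913,  0.029 ])]
L tab corners [array([0.4834, 0.1143, 0.029 ]), array([0.4775, 0.0895, 0.029 ]), array([0.4286, 0.0998, 0.029 ]), array([0.4344, 0.1255, 0.029 ])]
```

Emit:
{"fn": "move_arm", "kwargs": {
  "steps": [
    [-0.02,-0.85,0,0,0,-0.52,87.8],
    [-0.02,-0.85,0,0,0,-0.52,87.8],
    [-0.02,-0.85,0,0,0,-0.52,87.8],
    [-0.02,-0.85,0,0,0,-0.52,87.8],
    [-0.02,-0.85,0,0,0,-0.52,87.8],
    [-0.02,-0.85,0,0,0,-0.52,87.8],
    [-0.02,-0.85,0,0,0,-0.52,87.8],
    [-0.02,-0.85,0,0,0,-0.52,87.8],
    [-0.02,-0.85,0,0,0,-0.52,87.8]
  ]
}}

```text
time_s: 20.15
tcp_pos: [0.4848, -0.0565, 0.1812]
orientation: [-0.001, 0.917, 0.398, -0.0]
force: [0.1, 0.0, 0.2]
gripper_width: 1.003
gripper_force: 0.0
```

Emit:
{"fn": "move_arm", "kwargs": {
  "steps": [
    [-0.007,-0.85,0,0,0,-0.522,87.8],
    [-0.007,-0.85,0,0,0,-0.522,87.8],
    [-0.007,-0.85,0,0,0,-0.522,87.8],
    [-0.007,-0.85,0,0,0,-0.522,87.8],
    [-0.007,-0.85,0,0,0,-0.522,87.8],
    [-0.007,-0.85,0,0,0,-0.522,87.8],
    [-0.007,-0.85,0,0,0,-0.522,87.8],
    [-0.007,-0.85,0,0,0,-0.522,87.8],
    [-0.007,-0.85,0,0,0,-0.522,87.8],
    [-0.007,-0.85,0,0,0,-0.522,87.8]
  ]
}}

```text
time_s: 21.15
tcp_pos: [0.4834, -0.394, 0.1821]
orientation: [-0.0, 1.0, 0.001, 0.0]
force: [-0.3, 0.3, -0.0]
gripper_width: 0.998
gripper_force: 0.0
```

```bash
python3 - <<'E'
from geo import *
import cv2
s=robot.state(); print(s["time_s"],s["tcp_pos"],s["orientation"],s["q"][0]-s["q"][5])
im=robot.capture("side"); cv2.imwrite("pics/side9.png",im)
cv2.imwrite("pics/c9.png",np.hstack([cv2.resize(im[82:142,245:305],(400,400),interpolation=cv2.INTER_CUBIC),cv2.resize(im[140:260,210:320],(400,400),interpolation=cv2.INTER_CUBIC)]))
E
```

```text
21.15 [ 0.48335374 -0.39395314  0.18210742] [-4.19863962e-04  9.99998884e-01  1.43348474e-03  2.72763627e-05] -1.568050528407631
```

View pics/c9.png

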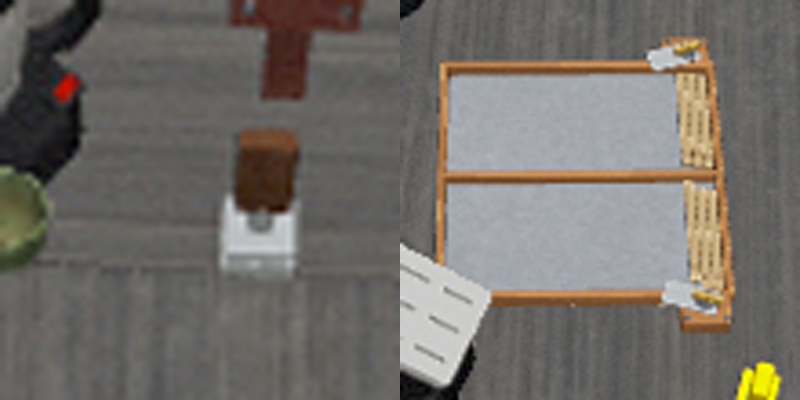

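Both rows are neat in the side view, and the fingers line up with the key grip in x. I'll descend and grip the key.

Emit:
{"fn": "move_arm", "kwargs": {
  "steps": [
    [0,-0.005,-0.1,0,0,0,87.8],
    [0,-0.005,-0.2,0,0,0,87.8],
    [0,-0.005,-0.27,0,0,0,87.8],
    [0,-0.005,-0.292,0,0,0,87.8],
    [0,-0.005,-0.292,0,0,0,5],
    [0,-0.005,-0.292,0,0,0,5],
    [0,-0.005,-0.292,0,0,0,5],
    [0,-0.005,-0.292,0,0,0,5],
    [0,-0.005,-0.292,0,0,0,5],
    [0,-0.005,-0.292,0,0,0,5]
  ],
  "newtons": 45
}}

```text
time_s: 22.2
tcp_pos: [0.4825, -0.3983, 0.066]
orientation: [0.0, 1.0, 0.0, 0.0]
force: [0.8, 0.3, 0.2]
gripper_width: 0.494
gripper_force: 0.0
```

Emit:
{"fn": "move_arm", "kwargs": {
  "steps": [
    [0,0,0,0,0,0,5],
    [0,0,0,0,0,0,5],
    [0,0,0,0,0,0,5],
    [0,0,0,0,0,0,5],
    [0,0,0,0,0,0,5],
    [0,0,0,0,0,0,5]
  ]
}}

```text
time_s: 22.8
tcp_pos: [0.4822, -0.3978, 0.065]
orientation: [-0.0, 1.0, 0.0, -0.0]
force: [-0.4, 0.5, -2.4]
gripper_width: 0.177
gripper_force: 45.0
```

Emit:
{"fn": "move_arm", "kwargs": {
  "steps": [
    [0,0,0.1,0,0,0,5],
    [0,0,0.15,0,0,0,5],
    [-0.01,0.1,0.15,0,0,0.09,5],
    [-0.02,0.2,0.15,0,0,0.18,5],
    [-0.03,0.3,0.15,0,0,0.245,5],
    [-0.04,0.4,0.15,0,0,0.245,5],
    [-0.048,0.47,0.15,0,0,0.245,5],
    [-0.048,0.499,0.15,0,0,0.245,5],
    [-0.048,0.499,0.15,0,0,0.245,5],
    [-0.048,0.499,0.15,0,0,0.245,5]
  ]
}}

```text
time_s: 23.8
tcp_pos: [0.4633, -0.1992, 0.1255]
orientation: [0.0, 0.982, 0.191, -0.0]
force: [0.7, 0.1, -1.6]
gripper_width: 0.18
gripper_force: 45.0
```

```bash
python3 - <<'E'
from geo import *
import cv2
s=robot.state(); print(s["time_s"],s["tcp_pos"],s["q"][0]-s["q"][5]+np.pi/2)
im=robot.capture("side"); cv2.imwrite("pics/side10.png",im);t=robot.capture("top"); cv2.imwrite("pics/top10.png",t)
cv2.imwrite("pics/c10.png",np.hstack([cv2.resize(im[140:180,265:305],(400,400),interpolation=cv2.INTER_CUBIC),cv2.resize(t[210:260,295:345],(400,400),interpolation=cv2.INTER_CUBIC)]))
E
```

```text
23.8 [ 0.46333981 -0.19921164  0.12548654] 0.38510493515268607
```

View pics/c10.png

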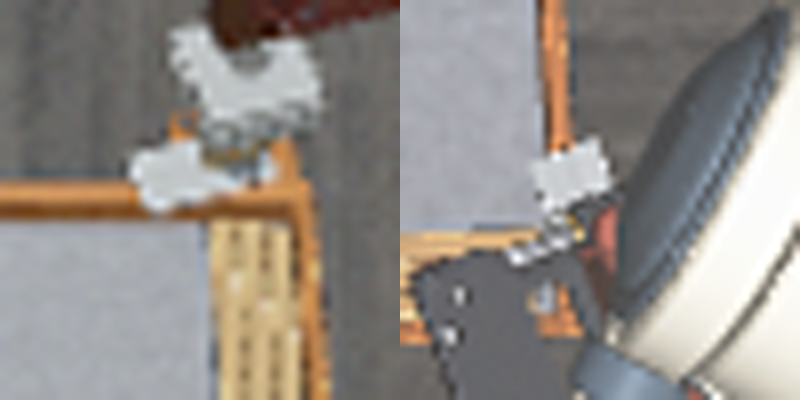

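The last picture shows the key foot straddling above the brass bar, which is visible just beneath it at crop (235,158). I've now used all 14 views, so from here I'll go by force feedback and numeric image measurements.

Emit:
{"fn": "move_arm", "kwargs": {
  "steps": [
    [0,0.002,-0.02,0,0,0,5],
    [0,0.002,-0.04,0,0,0,5],
    [0,0.002,-0.05,0,0,0,5],
    [0,0.002,-0.055,0,0,0,5],
    [0,0.002,-0.055,0,0,0,5],
    [0,0.002,-0.055,0,0,0,5]
  ]
}}

```text
time_s: 24.5
tcp_pos: [0.4632, -0.1976, 0.1036]
orientation: [0.0, 0.982, 0.191, 0.0]
force: [-0.6, 0.3, -1.6]
gripper_width: 0.178
gripper_force: 45.0
```

Emit:
{"fn": "move_arm", "kwargs": {
  "steps": [
    [0,0,-0.005,0,0,0,5],
    [0,0,-0.01,0,0,0,5],
    [0,0,-0.015,0,0,0,5],
    [0,0,-0.015,0,0,0,5],
    [0,0,-0.015,0,0,0,5]
  ]
}}

```text
time_s: 25.0
tcp_pos: [0.4631, -0.1976, 0.0974]
orientation: [-0.0, 0.982, 0.191, -0.0]
force: [-0.2, 1.2, -1.5]
gripper_width: 0.182
gripper_force: 45.0
```

Emit:
{"fn": "move_arm", "kwargs": {
  "steps": [
    [0,0,0,0,0,0.07,5],
    [0,0,0,0,0,0.14,5],
    [0,0,0,0,0,0.21,5],
    [0,0,0,0,0,0.28,5],
    [0,0,0,0,0,0.35,5],
    [0,0,0,0,0,0.42,5],
    [0,0,0,0,0,0.49,5],
    [0,0,0,0,0,0.56,5],
    [0,0,0,0,0,0.63,5],
    [0,0,0,0,0,0.7,5]
  ]
}}

```text
time_s: 26.0
tcp_pos: [0.4642, -0.1983, 0.098]
orientation: [0.002, 0.735, 0.678, 0.0]
force: [3.0, -1.6, -2.4]
gripper_width: 0.179
gripper_force: 45.0
```

```bash
python3 - <<'E'
from bench import robot
s=robot.state(); print(s["time_s"],s["tcp_pos"],s["q"][0]-s["q"][5]+1.5708,s["torque"],s["force"],s["joint_efforts"][5])
E
```

```text
26.0 [ 0.46418791 -0.19829546  0.09795722] 1.4890380082292176 [-0.52974351 -0.77718828 -0.04399547] [ 2.96497889 -1.58077881 -2.42066229] 1.4035134762525558
```

Emit:
{"fn": "move_arm", "kwargs": {
  "steps": [
    [0,0,0,0,0,0.03,5],
    [0,0,0,0,0,0.06,5],
    [0,0,0,0,0,0.09,5],
    [0,0,0,0,0,0.1,5],
    [0,0,0,0,0,0.1,5]
  ]
}}

```text
time_s: 26.5
tcp_pos: [0.4638, -0.1978, 0.0979]
orientation: [0.001, 0.682, 0.732, 0.0]
force: [2.7, -1.7, -1.2]
gripper_width: 0.181
gripper_force: 45.0
```

```bash
python3 - <<'E'
from bench import robot
s=robot.state(); print(s["time_s"],s["tcp_pos"],s["q"][0]-s["q"][5]+1.5708,s["torque"],s["force"],s["joint_efforts"][5])
E
```

```text
26.5 [ 0.46379022 -0.19784564  0.09793623] 1.6413010171710072 [-0.36484518 -0.79538505 -0.07091427] [ 2.67624082 -1.69518692 -1.21647282] -0.24423491209745407
```

Emit:
{"fn": "move_arm", "kwargs": {
  "steps": [
    [0,0,0,0,0,0.03,5],
    [0,0,0,0,0,0.06,5],
    [0,0,0,0,0,0.08,5],
    [0,0,0,0,0,0.08,5],
    [0,0,0,0,0,0.08,5]
  ]
}}

```text
time_s: 27.0
tcp_pos: [0.4636, -0.1977, 0.0978]
orientation: [0.001, 0.635, 0.773, 0.0]
force: [3.2, -1.3, -0.8]
gripper_width: 0.176
gripper_force: 45.0
```

```bash
python3 - <<'E'
from bench import robot
s=robot.state(); print(s["time_s"],s["tcp_pos"],s["q"][0]-s["q"][5]+1.5708,s["torque"],s["force"],s["joint_efforts"][5])
E
```

```text
27.0 [ 0.46357077 -0.19765045  0.09783013] 1.7661156246915104 [-0.19431136 -0.9602445  -0.02197631] [ 3.15527521 -1.2853644  -0.80802537] -0.08149710483849049
```

Emit:
{"fn": "move_arm", "kwargs": {
  "steps": [
    [0,0,0,0,0,0.02,5],
    [0,0,0,0,0,0.04,5],
    [0,0,0,0,0,0.05,5],
    [0,0,0,0,0,0.05,5],
    [0,0,0,0,0,0.05,5]
  ]
}}

```text
time_s: 27.5
tcp_pos: [0.4643, -0.1977, 0.0979]
orientation: [0.001, 0.604, 0.797, 0.001]
force: [5.7, -0.8, -2.3]
gripper_width: 0.179
gripper_force: 45.0
```

```bash
python3 - <<'E'
from bench import robot
import cv2
s=robot.state(); print(s["time_s"],s["tcp_pos"],s["q"][0]-s["q"][5]+1.5708,s["torque"],s["force"],s["joint_efforts"][5])
E
```

```text
27.5 [ 0.46429196 -0.19772953  0.09789499] 1.844947937173666 [-0.3404424  -1.51545593 -0.13343176] [ 5.7157427  -0.7974976  -2.25108493] -0.11768126394599676
```

Emit:
{"fn": "move_arm", "kwargs": {
  "steps": [
    [0.003,0,0,0,0,0.015,5],
    [0.005,0,0,0,0,0.03,5],
    [0.005,0,0,0,0,0.03,5],
    [0.005,0,0,0,0,0.03,5]
  ]
}}

```text
time_s: 27.9
tcp_pos: [0.4649, -0.1977, 0.0978]
orientation: [-0.0, 0.585, 0.811, -0.0]
force: [-0.1, -1.3, 3.3]
gripper_width: 0.183
gripper_force: 45.0
```

```bash
python3 - <<'E'
from bench import robot
s=robot.state(); print(s["time_s"],s["tcp_pos"],s["q"][0]-s["q"][5]+1.5708,s["torque"],s["force"],s["joint_efforts"][5])
E
```

```text
27.9 [ 0.46491541 -0.19769553  0.09776215] 1.8923627482999335 [-0.2290928  -0.11558557 -0.4719558 ] [-0.10791396 -1.25779742  3.29158202] -0.4920307360589504
```

Emit:
{"fn": "move_arm", "kwargs": {
  "steps": [
    [0,0,0,0,0,-0.04,5],
    [0,0,0,0,0,-0.07,5],
    [0,0,0.02,0,0,-0.07,5],
    [0,0,0.05,0,0,-0.07,5],
    [0,0,0.1,0,0,-0.07,5],
    [0,0,0.15,0,0,-0.07,5],
    [0,0.1,0.16,0,0,-0.07,5],
    [0,0.2,0.16,0,0,-0.07,5],
    [0,0.3,0.16,0,0,-0.07,5],
    [0,0.4,0.16,0,0,-0.07,5]
  ]
}}

```text
time_s: 28.9
tcp_pos: [0.4648, -0.0363, 0.1626]
orientation: [0.0, 0.628, 0.778, 0.0]
force: [0.3, 0.6, -1.3]
gripper_width: 0.179
gripper_force: 45.0
```

```bash
python3 - <<'E'
from geo import *
import cv2
s=robot.state(); print(s["time_s"],s["tcp_pos"],s["q"][0]-s["q"][5]+1.5708,s["force"])
im=robot.capture("side");cv2.imwrite("pics/side11.png",im); o=cv2.imread("pics/side9.png")
# right tab region: differences vs. parked, white/low-saturation bright pixels
for n,a in(("old",o),("new",im)):
    c=a[145:190,265:310]; m=(c.min(2)>185)&(c.max(2).astype(int)-c.min(2)<35)
    ys,xs=np.nonzero(m); print(n,m.sum())
    if m.sum(): 
        print("\n".join("".join("#" if v else "." for v in r) for r in m[:30]))
q=(.565,-.038,.067,0)
# expected tab corner pixels fully closed: axis at (.465,-.1977)
for ang in(1.57,1.35,.3):
    h=.067+ang; e=np.array([np.cos(h),np.sin(h)]);w=np.array([-e[1],e[0]])*.013;ax=np.array([.465,-.1977])
    print(ang,[(proj("side",np.r_[ax+e*l+w*k,.029])[0]-[265,145]).round(1).tolist() for l,k in((.04,-1),(.04,1),(-.01,1),(-.01,-1))])
E
```

```text
28.9 [ 0.46484196 -0.03627535  0.16263769] 1.783786184897189 [ 0.34846959  0.5750211  -1.27663966]
old 44
.............................................
.............................................
.............................................
.............................................
.............................................
.............................................
.............................................
.............................................
.............................................
..................##.........................
..............######.........................
.............#######.........................
.............#########....#..................
..............##########.....................
..............#######........................
...............##............................
.............................................
.............................................
.............................................
.............................................
.............................................
............................
[... 1251 characters left out ...]
...............
.............................................
.............................................
.............................................
.............................................
.............................................
.............................................
.............................................
.............................................
.............................................
.............................................
..................####........#..............
1.57 [[20.1, 18.3], [27.2, 18.3], [26.3, 7.3], [19.3, 7.3]]
1.35 [[17.7, 17.5], [24.7, 18.7], [26.9, 7.9], [20.0, 6.8]]
0.3 [[11.7, 9.4], [14.1, 14.9], [26.8, 11.5], [24.3, 6.1]]
```

Emit:
{"fn": "move_arm", "kwargs": {
  "steps": [
    [-0.01,0.1,0,0,0,0.08,5],
    [-0.03,0.2,0,0,0,0.16,5],
    [-0.05,0.3,0,0,0,0.25,5],
    [-0.053,0.366,0,0,0,0.34,5],
    [-0.053,0.366,0,0,0,0.43,5],
    [-0.053,0.366,0,0,0,0.52,5],
    [-0.053,0.366,-0.03,0,0,0.61,5],
    [-0.053,0.366,-0.06,0,0,0.7,5],
    [-0.053,0.366,-0.09,0,0,0.742,5],
    [-0.053,0.366,-0.09,0,0,0.742,5]
  ]
}}

```text
time_s: 29.95
tcp_pos: [0.4431, 0.1085, 0.1245]
orientation: [-0.001, 0.096, 0.995, -0.0]
force: [-0.1, -0.5, -2.3]
gripper_width: 0.179
gripper_force: 45.0
```

```bash
python3 - <<'E'
from bench import robot
s=robot.state(); print(s["time_s"],s["tcp_pos"],s["q"][0]-s["q"][5]+1.5708,s["torque"],s["force"])
E
```

```text
29.95 [0.44308598 0.10848187 0.12445612] 2.9501248511391425 [ 0.05577832 -0.20822619  0.0229229 ] [-0.07896953 -0.48217675 -2.27608265]
```

Emit:
{"fn": "move_arm", "kwargs": {
  "steps": [
    [0.001,0.003,-0.02,0,0,0,5],
    [0.001,0.003,-0.036,0,0,0,5],
    [0.001,0.003,-0.046,0,0,0,5],
    [0.001,0.003,-0.05,0,0,0,5],
    [0.001,0.003,-0.052,0,0,0,5],
    [0.001,0.003,-0.052,0,0,0,5]
  ]
}}

```text
time_s: 30.55
tcp_pos: [0.4444, 0.11, 0.1047]
orientation: [0.0, 0.096, 0.995, 0.0]
force: [-0.2, -0.0, -1.1]
gripper_width: 0.179
gripper_force: 45.0
```

Emit:
{"fn": "move_arm", "kwargs": {
  "steps": [
    [0,0,-0.005,0,0,0,5],
    [0,0,-0.01,0,0,0,5],
    [0,0,-0.015,0,0,0,5],
    [0,0,-0.017,0,0,0,5],
    [0,0,-0.017,0,0,0,5]
  ]
}}

```text
time_s: 31.05
tcp_pos: [0.4442, 0.11, 0.0976]
orientation: [-0.0, 0.096, 0.995, -0.0]
force: [-0.1, 1.0, -2.7]
gripper_width: 0.183
gripper_force: 45.0
```

Emit:
{"fn": "move_arm", "kwargs": {
  "steps": [
    [0,0,0,0,0,-0.07,5],
    [0,0,0,0,0,-0.14,5],
    [0,0,0,0,0,-0.21,5],
    [0,0,0,0,0,-0.28,5],
    [0,0,0,0,0,-0.35,5],
    [0,0,0,0,0,-0.42,5],
    [0,0,0,0,0,-0.49,5],
    [0,0,0,0,0,-0.56,5],
    [0,0,0,0,0,-0.63,5],
    [0,0,0,0,0,-0.7,5]
  ]
}}

```text
time_s: 32.05
tcp_pos: [0.4444, 0.11, 0.0979]
orientation: [0.0, 0.604, 0.797, 0.0]
force: [0.4, -0.1, -2.4]
gripper_width: 0.177
gripper_force: 45.0
```

Emit:
{"fn": "move_arm", "kwargs": {
  "steps": [
    [0,0,0,0,0,-0.05,5],
    [0,0,0,0,0,-0.1,5],
    [0,0,0,0,0,-0.15,5],
    [0,0,0,0,0,-0.18,5],
    [0,0,0,0,0,-0.2,5],
    [0,0,0,0,0,-0.2,5]
  ]
}}

```text
time_s: 32.65
tcp_pos: [0.4444, 0.11, 0.0979]
orientation: [0.0, 0.72, 0.694, 0.0]
force: [-0.9, -0.4, -2.1]
gripper_width: 0.182
gripper_force: 45.0
```

```bash
python3 - <<'E'
from bench import robot
s=robot.state(); print(s["time_s"],s["tcp_pos"],s["q"][0]-s["q"][5]+1.5708-3.1416,s["torque"],s["force"])
E
```

```text
32.65 [0.44440279 0.11002016 0.0979151 ] -1.6068193117653717 [-0.03618779 -0.03794879 -0.00599611] [-0.85818648 -0.3686876  -2.13468727]
```

Emit:
{"fn": "move_arm", "kwargs": {
  "steps": [
    [0,0,0,0,0,-0.03,5],
    [0,0,0,0,0,-0.06,5],
    [0,0,0,0,0,-0.09,5],
    [0,0,0,0,0,-0.1,5],
    [0,0,0,0,0,-0.1,5]
  ]
}}

```text
time_s: 33.15
tcp_pos: [0.4444, 0.1101, 0.0979]
orientation: [0.0, 0.771, 0.636, -0.0]
force: [-0.1, 0.6, -1.1]
gripper_width: 0.18
gripper_force: 45.0
```

```bash
python3 - <<'E'
from bench import robot
s=robot.state(); print(s["time_s"],s["tcp_pos"],s["q"][0]-s["q"][5]+1.5708-3.1416,s["torque"],s["force"])
E
```

```text
33.15 [0.44435679 0.11006392 0.09787688] -1.7621262903233061 [-0.08511391 -0.04403403  0.51517209] [-0.13697824  0.58762546 -1.06993385]
```

Emit:
{"fn": "move_arm", "kwargs": {
  "steps": [
    [0,0,0,0,0,0.04,5],
    [0,0,0,0,0,0.07,5],
    [0,0,0.02,0,0,0.07,5],
    [0,0,0.05,0,0,0.07,5],
    [0,0,0.1,0,0,0.07,5],
    [0,0,0.15,0,0,0.07,5],
    [0,-0.1,0.16,0,0,0.07,5],
    [0.02,-0.2,0.16,0,0,0.07,5],
    [0.05,-0.3,0.16,0,0,0.07,5],
    [0.06,-0.4,0.16,0,0,0.07,5]
  ]
}}

```text
time_s: 34.15
tcp_pos: [0.4691, -0.0516, 0.1634]
orientation: [0.001, 0.736, 0.677, 0.001]
force: [0.2, -0.5, -1.6]
gripper_width: 0.179
gripper_force: 45.0
```

Emit:
{"fn": "move_arm", "kwargs": {
  "steps": [
    [0.0,-0.1,0,0,0,0,5],
    [0,-0.2,0,0,0,0,5],
    [0,-0.3,0,0,0,0,5],
    [0,-0.4,0,0,0,0,5],
    [0,-0.5,0,0,0,0,5],
    [0,-0.6,0,0,0,0,5],
    [0,-0.67,0,0,0,0,5],
    [0,-0.67,-0.1,0,0,0,5],
    [0,-0.67,-0.18,0,0,0,5],
    [0,-0.67,-0.22,0,0,0,5]
  ]
}}

```text
time_s: 35.15
tcp_pos: [0.4673, -0.3176, 0.0713]
orientation: [-0.002, 0.736, 0.677, -0.0]
force: [0.1, 0.5, -2.0]
gripper_width: 0.18
gripper_force: 45.0
```

Emit:
{"fn": "move_arm", "kwargs": {
  "steps": [
    [0,0,-0.005,0,0,0,5],
    [0,0,-0.008,0,0,0,5],
    [0,0,-0.011,0,0,0,5],
    [0,0,-0.011,0,0,0,5],
    [0,0,-0.011,0,0,0,5]
  ]
}}

```text
time_s: 35.65
tcp_pos: [0.4689, -0.3183, 0.0708]
orientation: [0.001, 0.736, 0.677, 0.0]
force: [0.5, -0.0, -1.6]
gripper_width: 0.18
gripper_force: 45.0
```

Emit:
{"fn": "move_arm", "kwargs": {
  "steps": [
    [0,0,-0.005,0,0,0,5],
    [0,0,-0.01,0,0,0,5],
    [0,0,-0.013,0,0,0,5],
    [0,0,-0.015,0,0,0,5],
    [0,0,-0.015,0,0,0,5],
    [0,0,-0.015,0,0,0,5]
  ]
}}

```text
time_s: 36.25
tcp_pos: [0.4684, -0.318, 0.0647]
orientation: [0.0, 0.736, 0.677, 0.0]
force: [-2.1, 1.5, 6.1]
gripper_width: 0.181
gripper_force: 45.0
```

Contact with the worktop. I'll release, lift, and move the arm clear.

Emit:
{"fn": "move_arm", "kwargs": {
  "steps": [
    [0,0,0,0,0,0,60],
    [0,0,0,0,0,0,60],
    [0,0,0,0,0,0,60],
    [0,0,0,0,0,0,60],
    [0,0,0,0,0,0,60],
    [0,0,0,0,0,0,60],
    [0,0,0.1,0,0,0,80],
    [0,0,0.22,0,0,0,80],
    [0,0,0.34,0,0,0,80],
    [0,0,0.42,0,0,0,80]
  ]
}}

```text
time_s: 37.25
tcp_pos: [0.4687, -0.3183, 0.2357]
orientation: [0.002, 0.736, 0.677, 0.0]
force: [0.2, -0.4, 0.7]
gripper_width: 0.911
gripper_force: 0.0
```

Emit:
{"fn": "move_arm", "kwargs": {
  "steps": [
    [-0.1,-0.08,0,0,0,0,80],
    [-0.2,-0.16,0,0,0,0,80],
    [-0.3,-0.24,0,0,0,0,80],
    [-0.4,-0.32,0,0,0,0,80],
    [-0.5,-0.4,0,0,0,0,80],
    [-0.6,-0.48,0,0,0,0,80],
    [-0.65,-0.52,0,0,0,0,80],
    [-0.65,-0.52,0,0,0,0,80]
  ]
}}

```text
time_s: 38.05
tcp_pos: [0.2048, -0.528, 0.2308]
orientation: [-0.001, 0.738, 0.675, -0.0]
force: [-0.1, -0.1, -0.4]
gripper_width: 0.912
gripper_force: 0.0
```

```bash
python3 - <<'E'
from geo import *
import cv2
s=robot.state(); print(s["time_s"],s["tcp_pos"])
im=robot.capture("side");cv2.imwrite("pics/side12.png",im);t=robot.capture("top");cv2.imwrite("pics/top12.png",t)
def show(a,lo=165,d=30):
    m=(a.min(2)>lo)&(a.max(2).astype(int)-a.min(2)<d); print("\n".join("".join("#" if v else "." for v in r) for r in m));print()
# top view: catches; 2 crops
show(t[225:256,300:335]); show(t[225:260,200:235])
def corners(ax,h):
    e=np.array([np.cos(h),np.sin(h)]);w=np.array([-e[1],e[0]])*.013
    return [proj("top",np.r_[ax+e*l+w*k,.029])[0].round(1).tolist() for l,k in((.04,-1),(.04,1),(-.01,1),(-.01,-1))]
print(corners(np.array([.465,-.1977]),.067+1.57),corners(np.array([.444,.110]),.067-1.57))
# tools: brown grip and white foot components in both views
for n,a in(("top",t),("side",im)):
    hsv=cv2.cvtColor(a,cv2.COLOR_BGR2HSV); m=cv2.inRange(hsv,(3,80,40),(14,190,140))
    k,_,st,ce=cv2.connectedComponentsWithStats(m)
    print(n,[(ce[i].round(0).tolist(),st[i][:5].tolist()) for i in range(1,k) if 20<st[i][4]<400])
print("expected tops", {n:proj(n,[[.4934,.2841,.08],[.4684,-.318,.08]]).round(0).tolist() for n in C})
E
```

```text
38.05 [ 0.20481164 -0.5279859   0.23075637]
#############......................
#############......................
#############......................
#############......................
#############......................
#############......................
#############......................
#############......................
#############......................
#############......................
#############......................
#############......................
#########...#.......####...........
####..#############...###..........
.......##########......##..........
.......##########..................
.......#########...................
.......#########...................
.......#########........#..........
.......###########......#..........
.......############....##..........
.......############................
.............#.....................
............##.....................
...................................
...................................
...................................
...................................
...................................
............
[... 1670 characters left out ...]
], [140, 226, 12, 5, 60]), ([367.0, 241.0], [358, 239, 17, 6, 85])]
side [([377.0, 25.0], [367, 19, 19, 12, 133]), ([353.0, 45.0], [352, 39, 4, 13, 26]), ([379.0, 47.0], [376, 41, 7, 15, 32]), ([288.0, 122.0], [286, 115, 6, 15, 52]), ([246.0, 161.0], [223, 160, 49, 3, 91]), ([234.0, 194.0], [222, 193, 26, 4, 45]), ([273.0, 194.0], [249, 193, 48, 2, 83]), ([245.0, 230.0], [235, 229, 22, 3, 56]), ([272.0, 230.0], [258, 229, 29, 3, 70]), ([293.0, 238.0], [287, 235, 14, 5, 37]), ([279.0, 273.0], [277, 266, 5, 16, 70]), ([185.0, 308.0], [183, 287, 6, 39, 67]), ([173.0, 327.0], [165, 325, 18, 6, 32])]
expected tops {'side': [[279.0, 272.0], [288.0, 120.0]], 'top': [[146.0, 228.0], [368.0, 241.0]]}
```

Both tabs match the fully-across prediction and both tools stand where I set them. One last numeric check of the sticks, in case one was knocked.

```bash
python3 - <<'E'
from geo import *
import cv2
t=cv2.imread("pics/top12.png"); hsv=cv2.cvtColor(t,cv2.COLOR_BGR2HSV)
q=(.565,-.038,.067,0)
poly=lambda x0,x1,y0,y1,z:proj("top",pose([[x0,y0,z],[x0,y1,z],[x1,y1,z],[x1,y0,z]],q)).round().astype(np.int32)
for n,yc in(("L",.071),("R",-.071)):
    M=np.zeros(t.shape[:2],np.uint8); cv2.fillPoly(M,[poly(-.094,.122,yc-.059,yc+.059,.012)],1)
    tan=(hsv[...,1]>60)&(M>0); ys,xs=np.nonzero(tan); print(n,"tan px beyond row",len(xs),list(zip(xs,ys))[:8], "of",M.sum())
    b=np.zeros(t.shape[:2],np.uint8); cv2.fillPoly(b,[poly(-.131,-.08,yc-.066,yc+.066,.015)],1)
    tan=(hsv[...,1]>60)&(b>0)
    # back edge of the row per column, in tray x
    ed=[]
    for u in np.unique(np.nonzero(tan)[1]):
        X=plane("top",(u,np.nonzero(tan[:,u])[0].min()-.5),.017); c,s=np.cos(q[2]),np.sin(q[2]); d=X[:2]-q[:2]; ed.append((-s*d[0]+c*d[1],c*d[0]+s*d[1]))
    e=np.array(ed)*1e3; print(" edge y->x mm",[tuple(r) for r in e[::5].round(0).astype(int).tolist()])
E
```

```text
L tan px beyond row 0 [] of 3119
 edge y->x mm [(136, -125), (122, -123), (107, -101), (92, -99), (78, -99), (64, -100), (49, -101), (35, -99), (21, -100), (5, -78)]
R tan px beyond row 0 [] of 3120
 edge y->x mm [(-10, -121), (-25, -99), (-39, -100), (-54, -100), (-68, -101), (-82, -99), (-97, -100), (-111, -100), (-124, -124), (-138, -125)]
```

Both rows are flush: the back edge lies at x ≈ -100 mm, as three packed sticks should. Handing in.

```bash
python3 -c "
from bench import robot
print(robot.sign_off())"
```

```text
the job is handed in; nothing more can be done
None
```

I handed the job in (no verdict was returned): my last checks showed all six sticks packed at the front walls, both catches turned to their stops, and rake and key upright beside the tray.

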